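# Rock a stuck heating block out of a dry-block heater

### The job

The aluminium block of the dry-block heater has stuck in its well and has to come out for cleaning. Take the black lifting handle screwed into the block and rock it to and fro along the handle's length, away from you and back towards you, easing it up a little with every rock until the block comes free of the well, and finish still holding it upright and just clear, a centimetre or two above the well. The heater stands on the bench only by its own weight: do not lift, tip or drag it along by pulling straight up, and leave the other things on the bench alone.

Things in the scene. Friction and masses are not known exactly. Their poses are not given: they have to be found in the camera images.
- heater: White dry-block heater, 245 mm deep (x), 170 mm wide (y), 76 mm high, 4 kg, loose on four rubber feet; only its weight (39 N) holds it down. Origin under the centre of its well at bench height, z up; its sloping grey panel with a display faces its -x side, towards the robot within 25 degrees. A straight pull on the stuck block takes 45 to 65 N and would pick the heater up.
- well (a point): Centre of the well's mouth, level with the heater's top (76 mm above the bench); axes as the heater's. The well is 76 mm (x) by 71 mm (y), 40 mm deep. Low in it two spring-backed plates, 5 to 19 mm above the well floor, press on the block's +y and -y faces with 42 N each. The block is free of them once its underside is 19 mm above the well floor, and out of the well at 40 mm.
- block: Aluminium block 70 mm (x) by 56 mm (y) by 48 mm high with six blind holes, 0.45 kg with its handle. Origin: centre of its underside, axes parallel to the heater's. It starts on the well floor, 8 mm proud of the heater, with 3 mm play before and behind it (x), so it tilts up to about 8 degrees either way about y. While it is being tilted, 10 to 25 N of upward pull make it creep up 1 to 4 mm a rock.
- grip (a point): Centre of the black rubber crossbar of the lifting handle, 119 mm above the block's underside (155 mm above the bench at the start). The bar is 76 mm long (along the block's x), 14 mm thick (y), 20 mm high, on a 10 mm rod that rises from the middle of the block; grasp it from above across its 14 mm. Rocking moves it up to about 12 mm to and fro along the block's x.
- notebook: Blue notebook 214 x 152 x 16 mm lying right of the heater; origin at the centre of its underside. Leave alone.
- wash_bottle: White wash bottle 65 x 111 x 200 mm standing left of and behind the heater; origin at the centre of its underside. Leave alone.
- flask: Conical flask, 64 mm across, 105 mm high, left of the heater; origin at the centre of its underside. Leave alone.
- calculator: Pocket calculator 150 x 78 x 16 mm at the left; origin at the centre of its underside. Leave alone.
- marker: Red marker 118 mm long, 16 mm thick, lying front left; origin at the centre of its underside. Leave alone.

How it is judged:
By the outcome, as a careful person would: the job done as asked, in the order asked, and still so for the second after the job is handed in, while the arm keeps its last pose, push and grip.
It also fails if it takes over 67 s, if anything falls off the work surface, if the arm or the gripper's body presses on something with over 40 N, if the wrist force passes 120 N, or if a joint passes its speed limit or range.

### The arm

A 6-joint arm with a two-finger parallel gripper is mounted at the origin on a cart in front of the work surface, level with it; the furniture and walls round the work are solid. World frame = base frame: x ahead of the robot, y to its left, z up, the work surface at z = 0. Lengths are in mm, angles in rad, forces in N, time in s.
With the tool pointing down it reaches from about 350 to 775 mm from the base axis. Payload 7.3 kg.
Tool frame: the origin (TCP) lies on the front face of the gripper's body, between the roots of the fingers; the fingertips stand 66 mm ahead of it and the grasp point (between the pads) lies 47 mm ahead of it (bot.tip_extent is the distance from the TCP to the fingertips, in mm); z points along the fingers, y is the line along which they close (so a half turn about z gives the same grasp; the last joint's range is limited). The gripper opens to 92 mm and grips with 3 to 60 N. Pads are 19 mm wide; open, the fingers measure 130 mm over their backs; the gripper's body (75 mm by 190 mm) begins 47 mm behind the grasp point.
Start: joints at [1.118, 0.342, 1.524, -0, 1.275, -0.146], TCP at [158.538, 500.504, 292.241] pointing down, gripper open.
Joint ranges: [-2.53, 2.53], [-0.77, 2.02], [0.04, 2.7], [-1, 4.14], [0.28, 2.66], [-3.11, 3.11]. Speed limits (rad/s): [2.57, 2.57, 3.14, 3.14, 3.14, 3.14].

### API

Orientations are given as [roll, pitch, yaw] about the fixed x, y, z axes, in that order (R = Rz(yaw) Ry(pitch) Rx(roll)).
In Python, from plant import readout, viewer, order, bot gives the robot as it stands.
- The arm moves only by the shell command python3 -m creep 'ROWS'. ROWS is text: rows parted by semicolons, each of 7 numbers parted by spaces: the shift along the world's x, y, z in m, then the turn, a rotation vector about the world's x, y, z in rad, then the opening in per cent of the stroke, from 0 (shut) to 100 (fully open). A call has 1 to 8 rows; each row shifts and turns the commanded pose from where the row before left it; what a row does not reach is not made up. A row lasts 1/12 s, in which the tool goes at most 41.7 mm and 7.16 degrees, less where a joint would pass 70% of its speed; a pose out of reach is approached as far as the arm can. A call is refused whole if a number of a shift passes 0.0417 or a number of a turn 0.125, either way. A call with a gripper value outside its range is refused whole. The fingers move at their own pace and stop on an object; the grip force is fixed at half the most. Time passes only in rows, so rows that do not move let the fingers close. It gives the time, the measured TCP pose, the force, the opening and the grip force at its end, in the units of the state.
- readout.get_obs(): the state, without advancing time (a new reading comes with each control period).
- viewer.capture(name): name is "scene" or "top"; returns the picture (480x640x3 uint8, red, green, blue); there is no depth.
- viewer.camera_info(name): a dict with "fx", "fy", "cx", "cy" (pixels), "origin" and "rotation" of the camera in the world. Camera axes: x right, y up, looking along -z (the intrinsics and any distortion apply to the point x, -y, -z); pixel columns grow to the right and rows downward; lengths in mm; the calibration is good to about 2 mm. A picture is of the moment at which its call begins. camera_info takes no time and is no camera call.
- order.close_job(): hands the job in; it is judged then, once.
The state is a dict: "time": time; "joint_positions": joint angles; "dq": joint speeds; "tau": joint torques, N m; "tool_pos": TCP position; "tcp_rot": TCP orientation; "contact_force": force on the tool from outside, world axes, zero at the start; "moment": the same for the moment, N m; "grip_width": finger opening in mm; "finger_force": force on a finger pad.
Only numpy, scipy, OpenCV 4.12 (cv2) and the standard library are available. Lean on these libraries where they do the work, as an engineer would, in place of code of your own. Each camera call takes 0.05 s, during which the arm holds its last target. There are 200 camera calls.

## Working session

There is one attempt and no reset: what is moved stays moved. The work goes in short steps, Python scripts to look and compute and a shell command to move; the robot and the scene stay as the last step left them, time stands still between calls to the robot, and variables do not carry over. Pictures are saved under pics/ and viewed, at most 10 in all, crops included, and the job is handed in when it is done.

```bash
mkdir -p pics; python3 - <<'E'
from plant import readout, viewer, order, bot
import cv2
for n in("scene","top"):
    im=viewer.capture(n); cv2.imwrite(f"pics/{n}0.png",im[:,:,::-1]); print(viewer.camera_info(n))
print(readout.get_obs())
E
```

```text
{'fx': 443.57838416312285, 'fy': 443.57838416312285, 'cx': 319.33407012771005, 'cy': 241.5677625582512, 'origin': array([  92.6169232 , -474.71476267,  834.94225311]), 'rotation': array([ 0.83615352,  0.00174673, -0.60585368])}
{'fx': 622.8915439369848, 'fy': 622.8915439369848, 'cx': 316.9750131805585, 'cy': 239.9433843634212, 'origin': array([ 238.80294806,  215.12352216, 1514.93077208]), 'rotation': array([ 0.22482581, -0.00298964, -1.58099414])}
{'time': 0.1, 'joint_positions': array([ 1.11796286e+00,  3.42682412e-01,  1.52492899e+00, -1.95205935e-05,
        1.27540063e+00, -1.45990209e-01]), 'dq': array([ 0.00093758, -0.00168936, -0.00381581,  0.00143479, -0.00062024,
        0.00013893]), 'tau': array([ 1.97666013e-03, -4.31998301e+01, -2.44697267e+01,  7.19775120e-02,
        5.24438848e-02, -2.83681942e-05]), 'tool_pos': array([158.4331705 , 500.23438944, 291.59653799]), 'tcp_rot': array([-3.14018566e+00, -1.88011766e-04,  2.83475495e+00]), 'contact_force': array([ 0.17790385, -1.03839054, -0.72149198]), 'moment': array([-0.0103427 ,  0.01842554,  0.00474766]), 'finger_force': 0.0, 'grip_width': 91.86206282523911}
```

View pics/top0.png

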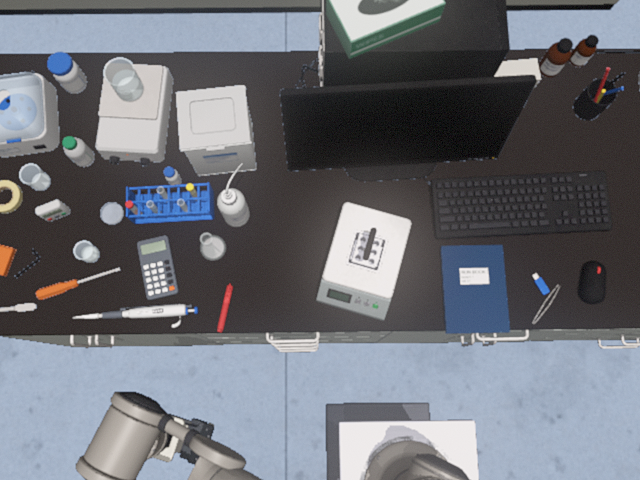

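View pics/scene0.png

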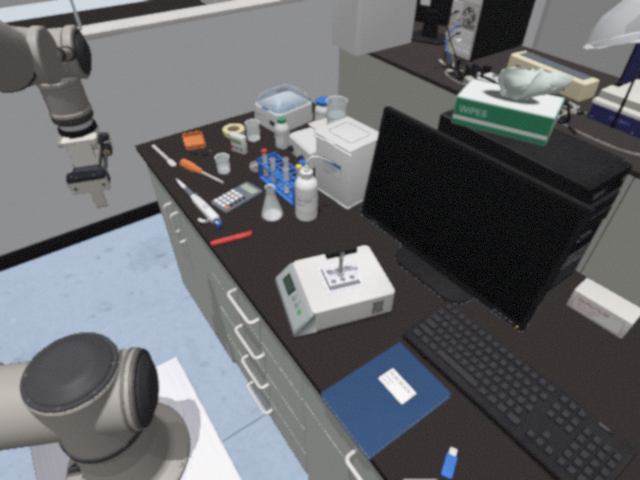

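The top view shows the heater at about (365,260) with its panel towards the robot. The handle bar runs from about (374,230) to (364,258). In the scene view the bar is at about (341,252). Next I measure it.

```bash
cat >h.py <<'E'
import numpy as np,cv2
from scipy.spatial.transform import Rotation as R
from plant import readout, viewer, order, bot
def ray(n,u,v,z):
    c=viewer.camera_info(n); d=np.array([(u-c['cx'])/c['fx'],-(v-c['cy'])/c['fy'],-1.])
    d=R.from_euler('xyz',c['rotation']).as_matrix()@d; o=np.array(c['origin']); return o+d*(z-o[2])/d[2]
E
python3 - <<'E'
from h import *
im=cv2.imread("pics/top0.png"); g=cv2.cvtColor(im,cv2.COLOR_BGR2GRAY)
def comps(m,lo):
    n,l,s,c=cv2.connectedComponentsWithStats(m); return [(i,s[i],c[i]) for i in range(1,n) if s[i][4]>lo],l
# heater white
m=np.zeros_like(g); m[195:325,310:420]=(g[195:325,310:420]>150)*255
m=cv2.morphologyEx(m,cv2.MORPH_CLOSE,np.ones((3,3)))
c=max(cv2.findContours(m,0,2)[0],key=cv2.contourArea); r=cv2.minAreaRect(c); print("heater",r)
P=[ray("top",*p,76)[:2] for p in cv2.boxPoints(r)]; print(np.round(P))
m=np.zeros_like(g); m[222:270,345:392]=(g[222:270,345:392]<62)*255
cs,l=comps(m,15); print([(s.tolist(),c.round(1).tolist()) for _,s,c in cs])
i=max(cs,key=lambda t:t[1][4])[0]; ys,xs=np.nonzero(l==i); r=cv2.minAreaRect(np.c_[xs,ys].astype(np.float32)); print(r)
B=np.array([ray("top",*p,165)[:2] for p in cv2.boxPoints(r)]); print(B.round(1),B.mean(0))
im2=cv2.imread("pics/scene0.png"); a=cv2.resize(im[190:330,310:420],None,fx=4,fy=4); b=cv2.resize(im2[235:345,270:400],None,fx=3,fy=3)
H=np.zeros((560,830,3),np.uint8); H[:,:440]=a; H[:330,440:830]=b; cv2.imwrite("pics/crop.png",H[:,:800])
g2=cv2.cvtColor(im2,6); m=np.zeros_like(g2); m[240:262,318:365]=(g2[240:262,318:365]<62)*255
cs,l=comps(m,15); print([(s.tolist(),c.round(1).tolist()) for _,s,c in cs])
for _,s,c in cs: print(ray("scene",*c,155))
E
```

```text
heater ((364.3301696777344, 259.5943603515625), (72.9384536743164, 102.88304901123047), 15.945395469665527)
[[427. 213.]
 [665. 143.]
 [614. -24.]
 [379.  52.]]
[]Traceback (most recent call last):
  File "<stdin>", line 12, in <module>
ValueError: max() iterable argument is empty
```

```bash
python3 - <<'E'
from h import *
im=cv2.imread("pics/top0.png"); im2=cv2.imread("pics/scene0.png")
for n,I,(y0,y1,x0,x1) in (("top",im,(222,270,345,392)),("scene",im2,(240,262,318,365))):
    g=cv2.cvtColor(I,6); print(n,g[y0:y1,x0:x1].min())
    for t in(60,75,90):
        m=np.zeros_like(g); m[y0:y1,x0:x1]=(g[y0:y1,x0:x1]<t)*255
        k,l,s,c=cv2.connectedComponentsWithStats(m)
        if k<2: continue
        i=1+s[1:,4].argmax(); ys,xs=np.nonzero(l==i); r=cv2.minAreaRect(np.c_[xs,ys].astype(np.float32))
        print(t,s[i],c[i],r); B=np.array([ray(n,*p,165 if n=="top" else 160)[:2] for p in cv2.boxPoints(r)]); print(B.round(1).tolist(),B.mean(0), ray(n,*c[i],155))
a=cv2.resize(im[190:330,310:420],None,fx=4,fy=4); b=cv2.resize(im2[235:345,280:400],None,fx=3,fy=3)
H=np.zeros((560,800,3),np.uint8); H[:,:440]=a; H[:330,440:800]=b; cv2.imwrite("pics/crop.png",H)
E
```

```text
top 80
90 [372 229   3   7  11] [373.27272727 231.36363636] ((373.0, 232.0), (6.0, 2.0), 90.0)
[[571.4, 84.8], [571.3, 80.4], [557.6, 80.8], [557.6, 85.2]] [564.45680039  82.80778185] [568.3266694  81.1703061 155.       ]
scene 25
60 [318 240  47  18 576] [337.52951389 246.33159722] ((341.0, 248.5), (17.0, 46.0), 90.0)
[[517.7, 146.3], [603.7, 86.4], [568.6, 43.1], [486.1, 100.5]] [544.02754227  94.05467743] [544.89551696 108.03100332 155.        ]
75 [318 240  47  18 593] [337.64586847 246.48397976] ((341.0, 248.5), (17.0, 46.0), 90.0)
[[517.7, 146.3], [603.7, 86.4], [568.6, 43.1], [486.1, 100.5]] [544.02754227  94.05467743] [544.80959913 107.47262834 155.        ]
90 [318 240  47  18 614] [337.74267101 246.66612378] ((341.0, 248.5), (17.0, 46.0), 90.0)
[[517.7, 146.3], [603.7, 86.4], [568.6, 43.1], [486.1, 100.5]] [544.02754227  94.05467743] [544.62863356 106.86024862 155.        ]
```

View pics/crop.png

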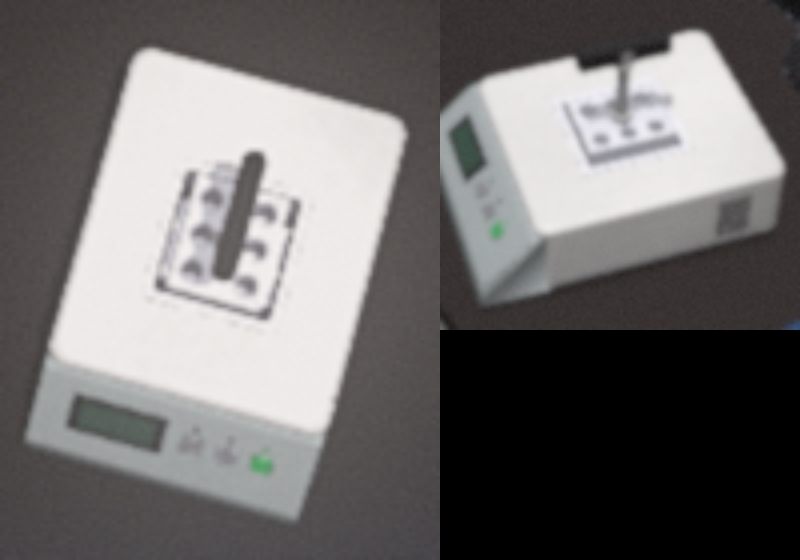

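The crop shows the bar in the top view from about (374,228) to (366,259), parallel to the heater's edges. In the scene view the bar's centre is at about (342,252).

```bash
python3 - <<'E'
from h import *
A,Bp=(374.0,228.2),(366.0,259.4)
I=cv2.imread("pics/top0.png"); g=cv2.cvtColor(I,6); m=np.zeros_like(g); m[224:264,360:380]=(g[224:264,360:380]<135)*255
m=cv2.morphologyEx(m,cv2.MORPH_OPEN,np.ones((4,4)))
k,l,s,c=cv2.connectedComponentsWithStats(m); i=1+s[1:,4].argmax(); ys,xs=np.nonzero(l==i); r=cv2.minAreaRect(np.c_[xs,ys].astype(np.float32)); print(s[i],c[i],r)
P=np.array([ray("top",*p,165)[:2] for p in (A,Bp)]); d=P[0]-P[1]; print(P,P.mean(0),np.hypot(*d),np.degrees(np.arctan2(d[1],d[0])))
print("mask c",ray("top",*c[i],165))
print("scene",ray("scene",341.5,252,155))
for a,b in (((342.5,202.5),(322.5,279)),((411.5,221),(390,297))):
    p,q=ray("top",*a,76),ray("top",*b,76);d=p-q; print(p,q,np.degrees(np.arctan2(d[1],d[0])))
o=[ray("top",*p,84) for p in((310+190/4,190+172/4),(310+298/4,190+200/4),(310+270/4,190+317/4),(310+157/4,190+288/4))];print(np.mean(o,0))
E
```

```text
[365 230  12  31 176] [370.06818182 244.97159091] ((369.6764831542969, 244.7941436767578), (6.5484619140625, 31.772165298461914), 14.03624439239502)
[[573.15746129  80.30992804]
 [502.37031109 100.15016798]] [537.76388619  90.23004801] 73.5150035963585 -15.657135001096439
mask c [534.89600684  90.21335364 165.        ]
scene [541.08807965  87.99455003 155.        ]
[659.5291337  145.18899038  76.        ] [474.09408559 195.51314082  76.        ] -15.18347176457971
[612.05995445 -18.67133341  76.        ] [430.30785434  39.30016129  76.        ] -17.69055830310004
[538.28670398  89.89663644  84.        ]
```

The grip is at about (537.5, 90, 155) with the bar at yaw −16°. The bar length comes out at 73.5 mm against the stated 76, and the block centre at (538, 90) agrees. The closing axis needs about +0.025 rad. I'll travel at height first.

```bash
python3 -m creep '0.012 -0.0128 0.005 0 0 0 80;0.0237 -0.0256 0 0 0 0 80;0.0237 -0.0256 0 0 0 0 80;0.0237 -0.0256 0 0 0 0 80;0.0237 -0.0256 0 0 0 0 80;0.0237 -0.0256 0 0 0 0 80;0.0237 -0.0256 0 0 0 0 80;0.0237 -0.0256 0 0 0 0 80' && python3 -m creep '0.0237 -0.0256 0 0 0 0 60;0.0237 -0.0256 0 0 0 0 60;0.0237 -0.0256 0 0 0 0 60;0.0237 -0.0256 0 0 0 0 60;0.0237 -0.0256 0 0 0 0.025 60;0.0237 -0.0256 0 0 0 0 60;0.0237 -0.0256 0 0 0 0 60;0.0237 -0.0256 0 0 0 0 60'; python3 -m creep '0.012 -0.0126 0 0 0 0 60;0 0 0 0 0 0 60;0 0 0 0 0 0 60'
```

```text
time: 0.77
tool_pos: [337.1, 307.0, 297.0]
tcp_rot: [-3.141, -0.0, 2.835]
contact_force: [0.2, 0.7, 0.4]
grip_width: 73.0
finger_force: 0.0
time: 1.43
tool_pos: [526.8, 102.2, 296.9]
tcp_rot: [-3.142, -0.001, 2.86]
contact_force: [0.2, 0.5, 0.1]
grip_width: 55.1
finger_force: 0.0
time: 1.68
tool_pos: [538.0, 90.5, 296.4]
tcp_rot: [-3.141, -0.002, 2.858]
contact_force: [-1.0, 0.3, -1.4]
grip_width: 55.7
finger_force: 0.0
```

```bash
python3 -m creep '0 0 -0.025 0 0 0 60;0 0 -0.03 0 0 0 60;0 0 -0.025 0 0 0 60;0 0 -0.0145 0 0 0 60;0 0 0 0 0 0 60;0 0 0 0 0 0 60'; python3 - <<'E'
from h import *
I=viewer.capture("scene")[:,:,::-1]; cv2.imwrite("pics/s1.png",cv2.resize(I[170:330,250:410],None,fx=3.7,fy=3.7))
E
```

```text
time: 2.18
tool_pos: [537.2, 92.1, 202.6]
tcp_rot: [-3.141, -0.002, 2.861]
contact_force: [0.3, -0.7, -0.2]
grip_width: 54.8
finger_force: 0.0
```

View pics/s1.png

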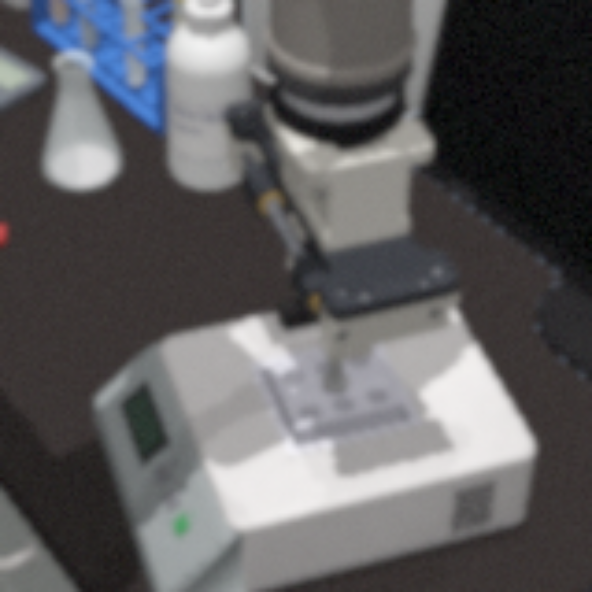

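The gripper straddles the bar, whose end shows at (295,310), over the block. Next I close the fingers.

```bash
python3 -m creep '0 0 0 0 0 0 25;0 0 0 0 0 0 20;0 0 0 0 0 0 10;0 0 0 0 0 0 0;0 0 0 0 0 0 0;0 0 0 0 0 0 0;0 0 0 0 0 0 0;0 0 0 0 0 0 0';python3 -m creep '0 0 0 0 0 0 0;0 0 0 0 0 0 0;0 0 0 0 0 0 0;0 0 0 0 0 0 0'; python3 -c "
from h import *
print(readout.get_obs())"
```

```text
time: 2.9
tool_pos: [537.9, 90.4, 202.9]
tcp_rot: [-3.14, -0.0, 2.859]
contact_force: [-1.0, -3.7, 1.8]
grip_width: 14.0
finger_force: 30.0
time: 3.23
tool_pos: [537.9, 90.4, 202.9]
tcp_rot: [-3.141, -0.0, 2.859]
contact_force: [-2.1, -4.6, 2.9]
grip_width: 13.5
finger_force: 30.0
{'time': 3.2333, 'joint_positions': array([ 2.64707612e-02,  4.65555614e-01,  1.59557851e+00, -1.01067722e-03,
        1.08083812e+00, -1.26162703e+00]), 'dq': array([-7.67692996e-04, -5.89652337e-05, -4.56970652e-04,  4.53763743e-04,
       -5.50154619e-04,  1.02594650e-03]), 'tau': array([  2.84936205, -45.40345073, -22.03366935,   1.24687012,
        -0.54390136,  -0.25021107]), 'tool_pos': array([537.91698818,  90.44384948, 202.86160698]), 'tcp_rot': array([-3.14062777e+00, -9.05125707e-05,  2.85936986e+00]), 'contact_force': array([-2.07786655, -4.59310644,  2.8804591 ]), 'moment': array([-0.8710447 ,  0.32678138, -0.24699553]), 'finger_force': 29.98980402946472, 'grip_width': 13.503896390374075}
```

```bash
python3 -m creep '0.0016 -0.00045 0.0004 0.00276 0.0096 0 0;0.0016 -0.00045 0.0004 0.00276 0.0096 0 0;0.0016 -0.00045 0.0004 0.00276 0.0096 0 0;0.0016 -0.00045 0.0004 0.00276 0.0096 0 0'; python3 -m creep '0.0016 -0.00045 0.0004 0.00276 0.0096 0 0;0.0016 -0.00045 0.0004 0.00276 0.0096 0 0;0.0016 -0.00045 0.0004 0.00276 0.0096 0 0;0.0016 -0.00045 0.0004 0.00276 0.0096 0 0'
```

```text
time: 3.57
tool_pos: [541.1, 89.6, 202.9]
tcp_rot: [-3.139, -0.05, 2.86]
contact_force: [-13.8, 0.0, 1.6]
grip_width: 14.4
finger_force: 30.0
time: 3.9
tool_pos: [546.6, 88.2, 203.7]
tcp_rot: [-3.139, -0.093, 2.86]
contact_force: [-13.0, 0.3, -3.4]
grip_width: 14.1
finger_force: 30.0
```

```bash
python3 -m creep '-0.0032 0.0009 0.0005 -0.0055 -0.0193 0 0;-0.0032 0.0009 0.0005 -0.0055 -0.0193 0 0;-0.0032 0.0009 0.0005 -0.0055 -0.0193 0 0;-0.0032 0.0009 0.0005 -0.0055 -0.0193 0 0;-0.0032 0.0009 0.0005 -0.0055 -0.0193 0 0;-0.0032 0.0009 0.0005 -0.0055 -0.0193 0 0;-0.0032 0.0009 0.0005 -0.0055 -0.0193 0 0;-0.0032 0.0009 0.0005 -0.0055 -0.0193 0 0'; python3 -m creep '0.0032 -0.0009 0.0002 0.0055 0.0193 0 0;0.0032 -0.0009 0.0002 0.0055 0.0193 0 0;0.0032 -0.0009 0.0002 0.0055 0.0193 0 0;0.0032 -0.0009 0.0002 0.0055 0.0193 0 0;0.0032 -0.0009 0.0002 0.0055 0.0193 0 0;0.0032 -0.0009 0.0002 0.0055 0.0193 0 0;0.0032 -0.0009 0.0002 0.0055 0.0193 0 0;0.0032 -0.0009 0.0002 0.0055 0.0193 0 0'
```

```text
time: 4.57
tool_pos: [523.9, 94.5, 205.2]
tcp_rot: [-3.14, 0.075, 2.859]
contact_force: [11.9, -3.0, -30.2]
grip_width: 13.8
finger_force: 30.0
time: 5.23
tool_pos: [547.6, 88.0, 207.0]
tcp_rot: [-3.139, -0.093, 2.86]
contact_force: [-5.8, 0.3, -20.2]
grip_width: 13.8
finger_force: 30.0
```

```bash
python3 -m creep '-0.0032 0.0009 0 -0.0055 -0.0193 0 0;-0.0032 0.0009 0 -0.0055 -0.0193 0 0;-0.0032 0.0009 0 -0.0055 -0.0193 0 0;-0.0032 0.0009 0 -0.0055 -0.0193 0 0;-0.0032 0.0009 0 -0.0055 -0.0193 0 0;-0.0032 0.0009 0 -0.0055 -0.0193 0 0;-0.0032 0.0009 0 -0.0055 -0.0193 0 0;-0.0032 0.0009 0 -0.0055 -0.0193 0 0'; python3 -m creep '0.0032 -0.0009 0.0001 0.0055 0.0193 0 0;0.0032 -0.0009 0.0001 0.0055 0.0193 0 0;0.0032 -0.0009 0.0001 0.0055 0.0193 0 0;0.0032 -0.0009 0.0001 0.0055 0.0193 0 0;0.0032 -0.0009 0.0001 0.0055 0.0193 0 0;0.0032 -0.0009 0.0001 0.0055 0.0193 0 0;0.0032 -0.0009 0.0001 0.0055 0.0193 0 0;0.0032 -0.0009 0.0001 0.0055 0.0193 0 0'; python3 - <<'E'
from h import *
I=viewer.capture("scene")[:,:,::-1]; cv2.imwrite("pics/s2.png",cv2.resize(I[170:330,250:410],None,fx=3.7,fy=3.7))
E
```

```text
time: 5.9
tool_pos: [523.6, 94.7, 207.4]
tcp_rot: [-3.14, 0.075, 2.859]
contact_force: [7.4, -1.1, -25.5]
grip_width: 13.2
finger_force: 30.0
time: 6.57
tool_pos: [548.1, 88.0, 208.9]
tcp_rot: [-3.14, -0.091, 2.86]
contact_force: [-4.2, -0.4, -13.9]
grip_width: 13.7
finger_force: 30.0
```

View pics/s2.png

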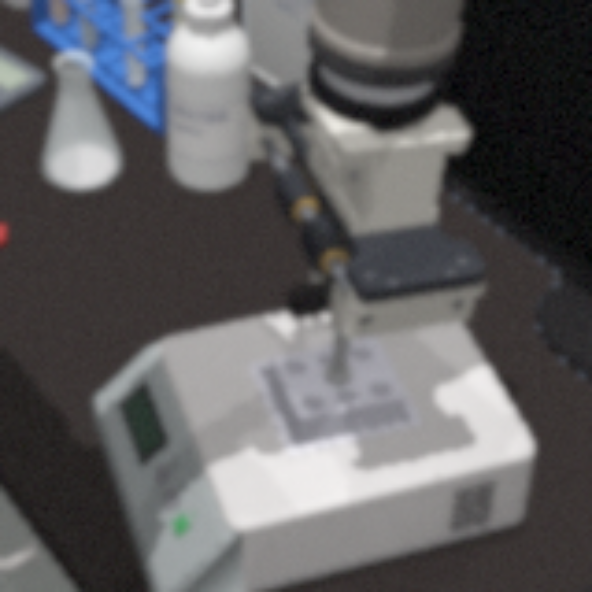

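The block is tilted and rising, and the heater's edges are where they were (corner at 530,450). I carry on rocking.

```bash
python3 -m creep '-0.0032 0.0009 0 -0.0055 -0.0193 0 0;-0.0032 0.0009 0 -0.0055 -0.0193 0 0;-0.0032 0.0009 0 -0.0055 -0.0193 0 0;-0.0032 0.0009 0.0002 -0.0055 -0.0193 0 0;-0.0032 0.0009 0.0002 -0.0055 -0.0193 0 0;-0.0032 0.0009 0.0002 -0.0055 -0.0193 0 0;-0.0032 0.0009 0 -0.0055 -0.0193 0 0;-0.0032 0.0009 0 -0.0055 -0.0193 0 0'; python3 -m creep '0.0032 -0.0009 0.0002 0.0055 0.0193 0 0;0.0032 -0.0009 0.0002 0.0055 0.0193 0 0;0.0032 -0.0009 0.0002 0.0055 0.0193 0 0;0.0032 -0.0009 0.0002 0.0055 0.0193 0 0;0.0032 -0.0009 0.0002 0.0055 0.0193 0 0;0.0032 -0.0009 0.0002 0.0055 0.0193 0 0;0.0032 -0.0009 0.0002 0.0055 0.0193 0 0;0.0032 -0.0009 0.0002 0.0055 0.0193 0 0'
python3 -m creep '-0.0032 0.0009 0 -0.0055 -0.0193 0 0;-0.0032 0.0009 0 -0.0055 -0.0193 0 0;-0.0032 0.0009 0 -0.0055 -0.0193 0 0;-0.0032 0.0009 0.0002 -0.0055 -0.0193 0 0;-0.0032 0.0009 0.0002 -0.0055 -0.0193 0 0;-0.0032 0.0009 0.0002 -0.0055 -0.0193 0 0;-0.0032 0.0009 0 -0.0055 -0.0193 0 0;-0.0032 0.0009 0 -0.0055 -0.0193 0 0'; python3 -m creep '0.0032 -0.0009 0.0002 0.0055 0.0193 0 0;0.0032 -0.0009 0.0002 0.0055 0.0193 0 0;0.0032 -0.0009 0.0002 0.0055 0.0193 0 0;0.0032 -0.0009 0.0002 0.0055 0.0193 0 0;0.0032 -0.0009 0.0002 0.0055 0.0193 0 0;0.0032 -0.0009 0.0002 0.0055 0.0193 0 0;0.0032 -0.0009 0.0002 0.0055 0.0193 0 0;0.0032 -0.0009 0.0002 0.0055 0.0193 0 0'
```

```text
time: 7.28
tool_pos: [523.9, 94.7, 209.3]
tcp_rot: [-3.141, 0.076, 2.859]
contact_force: [7.2, -1.1, -26.6]
grip_width: 13.8
finger_force: 30.0
time: 7.95
tool_pos: [548.4, 87.9, 211.0]
tcp_rot: [-3.14, -0.089, 2.86]
contact_force: [-4.4, 0.8, -18.5]
grip_width: 14.0
finger_force: 30.0
time: 8.62
tool_pos: [523.8, 94.7, 211.4]
tcp_rot: [-3.141, 0.076, 2.859]
contact_force: [7.2, -1.5, -26.3]
grip_width: 13.5
finger_force: 30.0
time: 9.28
tool_pos: [548.5, 87.9, 213.1]
tcp_rot: [-3.14, -0.089, 2.86]
contact_force: [-3.2, 0.4, -19.6]
grip_width: 14.0
finger_force: 30.0
```

```bash
python3 -m creep '-0.0032 0.0009 0 -0.0055 -0.0193 0 0;-0.0032 0.0009 0 -0.0055 -0.0193 0 0;-0.0032 0.0009 0 -0.0055 -0.0193 0 0;-0.0032 0.0009 0.0002 -0.0055 -0.0193 0 0;-0.0032 0.0009 0.0002 -0.0055 -0.0193 0 0;-0.0032 0.0009 0.0002 -0.0055 -0.0193 0 0;-0.0032 0.0009 0 -0.0055 -0.0193 0 0;-0.0032 0.0009 0 -0.0055 -0.0193 0 0'; python3 -m creep '0.0032 -0.0009 0.0002 0.0055 0.0193 0 0;0.0032 -0.0009 0.0002 0.0055 0.0193 0 0;0.0032 -0.0009 0.0002 0.0055 0.0193 0 0;0.0032 -0.0009 0.0002 0.0055 0.0193 0 0;0.0032 -0.0009 0.0002 0.0055 0.0193 0 0;0.0032 -0.0009 0.0002 0.0055 0.0193 0 0;0.0032 -0.0009 0.0002 0.0055 0.0193 0 0;0.0032 -0.0009 0.0002 0.0055 0.0193 0 0'
python3 -m creep '-0.0032 0.0009 0 -0.0055 -0.0193 0 0;-0.0032 0.0009 0 -0.0055 -0.0193 0 0;-0.0032 0.0009 0 -0.0055 -0.0193 0 0;-0.0032 0.0009 0.0002 -0.0055 -0.0193 0 0;-0.0032 0.0009 0.0002 -0.0055 -0.0193 0 0;-0.0032 0.0009 0.0002 -0.0055 -0.0193 0 0;-0.0032 0.0009 0 -0.0055 -0.0193 0 0;-0.0032 0.0009 0 -0.0055 -0.0193 0 0'; python3 -m creep '0.0032 -0.0009 0.0002 0.0055 0.0193 0 0;0.0032 -0.0009 0.0002 0.0055 0.0193 0 0;0.0032 -0.0009 0.0002 0.0055 0.0193 0 0;0.0032 -0.0009 0.0002 0.0055 0.0193 0 0;0.0032 -0.0009 0.0002 0.0055 0.0193 0 0;0.0032 -0.0009 0.0002 0.0055 0.0193 0 0;0.0032 -0.0009 0.0002 0.0055 0.0193 0 0;0.0032 -0.0009 0.0002 0.0055 0.0193 0 0'; python3 - <<'E'
from h import *
I=viewer.capture("scene")[:,:,::-1]; cv2.imwrite("pics/s3.png",cv2.resize(I[170:330,250:410],None,fx=3.7,fy=3.7))
E
```

```text
time: 9.95
tool_pos: [523.7, 94.7, 213.6]
tcp_rot: [-3.141, 0.076, 2.859]
contact_force: [6.3, -2.1, -25.1]
grip_width: 13.9
finger_force: 30.0
time: 10.62
tool_pos: [548.5, 87.9, 215.3]
tcp_rot: [-3.14, -0.089, 2.86]
contact_force: [-4.0, 0.7, -18.5]
grip_width: 13.8
finger_force: 30.0
time: 11.28
tool_pos: [523.6, 94.8, 215.8]
tcp_rot: [-3.141, 0.075, 2.859]
contact_force: [4.9, -1.1, -25.0]
grip_width: 13.4
finger_force: 30.0
time: 11.95
tool_pos: [548.6, 87.9, 217.5]
tcp_rot: [-3.14, -0.089, 2.86]
contact_force: [-3.0, -0.1, -18.9]
grip_width: 14.0
finger_force: 30.0
```

View pics/s3.png

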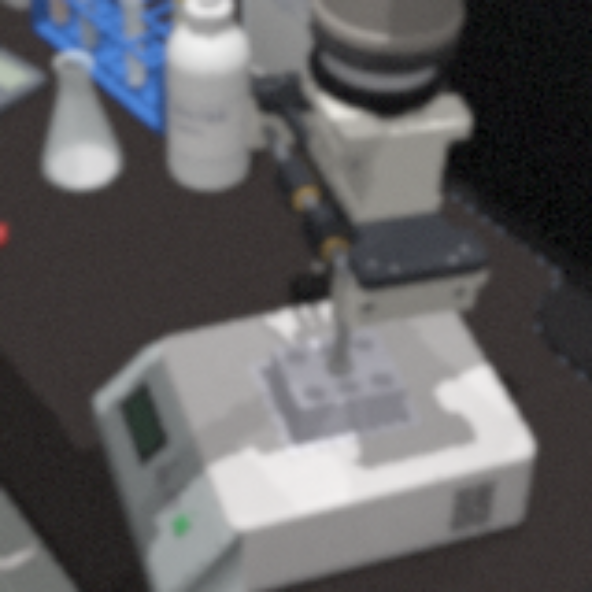

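The block stands visibly higher (front face at 350,420) and the heater has not moved. Two more rocks.

```bash
python3 -m creep '-0.0032 0.0009 0 -0.0055 -0.0193 0 0;-0.0032 0.0009 0 -0.0055 -0.0193 0 0;-0.0032 0.0009 0 -0.0055 -0.0193 0 0;-0.0032 0.0009 0.0002 -0.0055 -0.0193 0 0;-0.0032 0.0009 0.0002 -0.0055 -0.0193 0 0;-0.0032 0.0009 0.0002 -0.0055 -0.0193 0 0;-0.0032 0.0009 0 -0.0055 -0.0193 0 0;-0.0032 0.0009 0 -0.0055 -0.0193 0 0'; python3 -m creep '0.0032 -0.0009 0.0002 0.0055 0.0193 0 0;0.0032 -0.0009 0.0002 0.0055 0.0193 0 0;0.0032 -0.0009 0.0002 0.0055 0.0193 0 0;0.0032 -0.0009 0.0002 0.0055 0.0193 0 0;0.0032 -0.0009 0.0002 0.0055 0.0193 0 0;0.0032 -0.0009 0.0002 0.0055 0.0193 0 0;0.0032 -0.0009 0.0002 0.0055 0.0193 0 0;0.0032 -0.0009 0.0002 0.0055 0.0193 0 0'
python3 -m creep '-0.0032 0.0009 0 -0.0055 -0.0193 0 0;-0.0032 0.0009 0 -0.0055 -0.0193 0 0;-0.0032 0.0009 0 -0.0055 -0.0193 0 0;-0.0032 0.0009 0.0002 -0.0055 -0.0193 0 0;-0.0032 0.0009 0.0002 -0.0055 -0.0193 0 0;-0.0032 0.0009 0.0002 -0.0055 -0.0193 0 0;-0.0032 0.0009 0 -0.0055 -0.0193 0 0;-0.0032 0.0009 0 -0.0055 -0.0193 0 0'; python3 -m creep '0.0032 -0.0009 0.0002 0.0055 0.0193 0 0;0.0032 -0.0009 0.0002 0.0055 0.0193 0 0;0.0032 -0.0009 0.0002 0.0055 0.0193 0 0;0.0032 -0.0009 0.0002 0.0055 0.0193 0 0;0.0032 -0.0009 0.0002 0.0055 0.0193 0 0;0.0032 -0.0009 0.0002 0.0055 0.0193 0 0;0.0032 -0.0009 0.0002 0.0055 0.0193 0 0;0.0032 -0.0009 0.0002 0.0055 0.0193 0 0'
```

```text
time: 12.67
tool_pos: [523.4, 94.8, 218.2]
tcp_rot: [-3.141, 0.076, 2.86]
contact_force: [3.4, -1.7, -24.2]
grip_width: 13.6
finger_force: 30.0
time: 13.33
tool_pos: [548.8, 87.8, 220.2]
tcp_rot: [-3.14, -0.088, 2.86]
contact_force: [-1.1, 0.1, -20.4]
grip_width: 13.6
finger_force: 30.0
time: 14.0
tool_pos: [523.2, 94.9, 221.6]
tcp_rot: [-3.141, 0.076, 2.86]
contact_force: [-1.7, -1.3, -14.5]
grip_width: 13.7
finger_force: 30.0
time: 14.67
tool_pos: [550.6, 88.0, 225.6]
tcp_rot: [3.141, -0.081, 2.86]
contact_force: [-2.7, 0.1, -2.5]
grip_width: 13.8
finger_force: 30.0
```

The block looks free, since the pull has dropped to about the block's weight. Now I bring it upright and centred, then lift gently.

```bash
python3 -m creep '-0.0032 0.0009 0 -0.0055 -0.0193 0 0;-0.0032 0.0009 0 -0.0055 -0.0193 0 0;-0.0032 0.0009 0 -0.0055 -0.0193 0 0;-0.0032 0.0009 0 -0.0055 -0.0193 0 0;0 0 0 0 0 0 0;0 0 0 0 0 0 0';python3 -m creep '0 0 0.002 0 0 0 0;0 0 0.002 0 0 0 0;0 0 0.001 0 0 0 0;0 0 0 0 0 0 0'; python3 - <<'E'
from h import *
I=viewer.capture("scene")[:,:,::-1]; cv2.imwrite("pics/s4.png",cv2.resize(I[170:330,250:410],None,fx=3.7,fy=3.7))
E
```

```text
time: 15.17
tool_pos: [538.0, 91.5, 225.8]
tcp_rot: [3.141, 0.001, 2.86]
contact_force: [0.0, 0.3, -4.0]
grip_width: 13.8
finger_force: 30.0
time: 15.5
tool_pos: [538.2, 91.1, 230.8]
tcp_rot: [3.141, 0.0, 2.86]
contact_force: [-1.0, -0.4, -4.0]
grip_width: 13.9
finger_force: 30.0
```

View pics/s4.png

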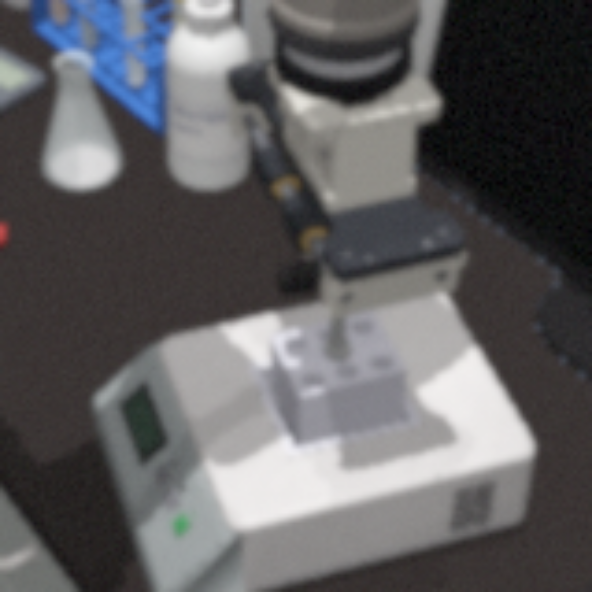

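The block hangs free and upright in the well, pulling 4 N, and the heater is undisturbed. I lift it clear.

```bash
python3 -m creep '0 0 0.003 0 0 0 0;0 0 0.004 0 0 0 0;0 0 0.004 0 0 0 0;0 0 0.004 0 0 0 0';python3 -m creep '0 0 0.004 0 0 0 0;0 0 0.004 0 0 0 0;0 0 0.003 0 0 0 0;0 0 0.001 0 0 0 0;0 0 0 0 0 0 0;0 0 0 0 0 0 0;0 0 0 0 0 0 0;0 0 0 0 0 0 0'; python3 - <<'E'
from h import *
I=viewer.capture("scene")[:,:,::-1]; cv2.imwrite("pics/s5.png",cv2.resize(I[170:330,250:410],None,fx=3.7,fy=3.7))
E
```

```text
time: 15.88
tool_pos: [538.2, 91.1, 246.1]
tcp_rot: [3.141, 0.001, 2.86]
contact_force: [0.2, 0.5, -4.4]
grip_width: 13.9
finger_force: 30.0
time: 16.55
tool_pos: [537.9, 91.1, 257.3]
tcp_rot: [3.141, -0.0, 2.86]
contact_force: [-0.6, -0.5, -3.8]
grip_width: 14.0
finger_force: 30.0
```

View pics/s5.png

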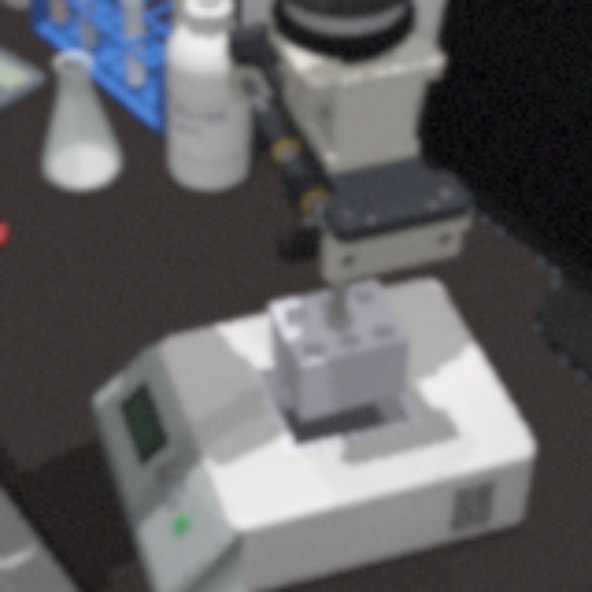

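```bash
python3 - <<'E'
from h import *
for u,v in((300,420),(408,394)):
    for z in(81,86,91,96): print(u,z,ray("scene",250+u/3.7,170+v/3.7,z).round(1))
c=np.array([538,90.]);U=np.array([.961,-.276]);V=np.array([.276,.961])
print(c-35*U-28*V,c+35*U-28*V)
E
```

```text
300 81 [507.2  78.7  81. ]
300 86 [504.4  75.   86. ]
300 91 [501.7  71.3  91. ]
300 96 [498.9  67.7  96. ]
408 81 [576.   57.8  81. ]
408 86 [572.8  54.2  86. ]
408 91 [569.6  50.7  91. ]
408 96 [566.4  47.2  96. ]
[496.637  72.752] [563.907  53.432]
```

The corner rays put the underside about 15 mm above the mouth, which matches the 55 mm lift. Handing in.

```bash
python3 -c "
from plant import order
print(order.close_job())"
```

```text
the job is handed in; nothing more can be done
None
```

I rocked the block free and handed the job in with it held upright, its underside about 15 mm above the well. In the camera views the heater had not moved, and I did not touch anything else on the bench.

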